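# Set the depth stop on the stereotaxic rig

## Task

On the white stereotaxic rig, lower the sliding stop rod by its orange knob until its rubber foot just touches and rests on the round brass pad of the white phantom, pressing only gently (never more than about 8 N), and then turn the red clamp lever round to its locked end so that the rod is held there. Do not touch the phantom with the robot, do not shift it, and leave the other things on the bench where they are.

Things in the scene. Friction and masses are not known exactly. Their poses are not given: they have to be found in the camera images.
- stop_knob (a point): centre of the orange knob (upright cylinder, 24 mm diameter, 22 mm high) on the square steel stop rod (10 mm). It goes up and down with the rod through the aluminium bracket, whose top is 175 mm above the bench. At first it is 256 to 276 mm above the bench, at the end 211 to 241 mm. Its x axis is the rig's x axis
- stop_foot (a point): lowest point of the rod's round black rubber foot (10 mm diameter), 141 mm straight below the knob's centre
- stop (a joint): how far the rod is lowered from its highest position, m (0 to 0.075). The rod stays where it is left: with the clamp open it takes about 2 N to push down and about 6 N to pull up; with the clamp locked, about 13 N to pull up
- phantom_mid (a point): centre of the loose white ceramic phantom, a block 56 x 44 x 30 mm (x, y, z) with a short snout, on the grey stage under the rod. In its top sits a brass pad, 22 mm wide, which the foot must meet. The pad is screw-set 3 to 23 mm above the block's top, different each time and not measured: find it by feel, 70 to 100 mm above the bench. Pad and foot hardly give
- lock_handle (a point): centre of the upright red handle post (12 mm diameter, 42 mm high, free all round; its foot is 178 mm and its top 220 mm above the bench) at the end of the flat red clamp lever, 80 mm from the pivot
- lock_pivot (a point): the lever's vertical pivot, on the bracket's top 22 mm from the rod (towards the rig's -y); 175 mm above the bench
- lock (a joint): clamp lever angle, rad: 0 = open (lever points to the rig's -x), grows anticlockwise seen from above, end stop at 1.65 (lever about along the rig's -y). Its cam starts to grip the rod at 0.9 and is tight at 1.5; there the handle needs a firm push of several newtons. The lever stays where it is left; past 1.35 it counts as locked
- rig_mid (a point): on the white rig's base plate (280 x 240 x 12 mm, fixed to the bench), top centre, right under the rod; x axis towards the column, which stands 108 mm from the rod, 26 mm thick and 212 mm high
- earbar_block: small loose steel ear-bar block with a black screw, 26 x 26 x 42 mm, standing on the base plate; leave alone; origin at the underside
- driver: screwdriver 160 mm long lying on the bench; leave alone
- mouse: black computer mouse 115 x 62 x 30 mm; leave alone; origin at the underside
- canister: blue gas filter canister, 118 mm diameter, 200 mm high; leave alone; origin at the underside
- vial: small amber jar, 32 mm diameter, 70 mm high; leave alone; origin at the underside
- dish: steel dish, 80 mm diameter, 25 mm high; leave alone; origin at the underside
- gauge_case: blue case 100 x 70 x 30 mm; leave alone; origin at the underside
Not all that is in view belongs to the job. Leave any blue or brown look-alike of the part that bears phantom_mid alone.

How it is judged:
By the outcome, as a careful person would: the job done as asked, in the order asked, and still so for the second after the job is handed in, with the robot touching nothing.
It also fails if it takes over 51 s, if anything falls off the work surface, if the arm or the gripper's body presses on something with over 40 N, if the wrist force passes 120 N, or if a joint passes its speed limit or range.

## Robot

A 6-joint arm with a two-finger parallel gripper is mounted at the origin on the work surface. World frame = base frame: x ahead of the robot, y to its left, z up, the work surface at z = 0. Lengths are in m, angles in rad, forces in N, time in s.
With the tool pointing down it reaches from about 0.325 to 1 m from the base axis. Payload 5.1 kg.
Tool frame: the origin (TCP) lies at the very end of the fingers, on their centre line; the grasp point (between the pads) lies 19 mm behind it (r.grip_depth is the distance from the TCP to the grasp point, in m); z points along the fingers, x is the direction in which the jaws open and shut, and the axes are right-handed (so a half turn about z gives the same grasp; the last joint's range is limited). The gripper opens to 85 mm and grips with 20 to 120 N. Pads are 22 mm wide; open, the fingers measure 114 mm over their backs; the gripper's body (76 mm by 85 mm) begins 54 mm behind the grasp point. The pads swing forward as they close: fully open they stand 13 mm farther back than shut.
Start: joints at [-0.083, 0.124, 1.65, -0, 1.367, -0.083], TCP at [0.65, -0, 0.231] pointing down, gripper open.
Joint ranges: [-2.61, 2.61], [-1.02, 2.33], [0.03, 2.71], [-1.35, 4.49], [0.32, 2.68], [-2.91, 2.91]. Speed limits (rad/s): [2.57, 2.57, 3.14, 3.14, 3.14, 3.14].

## Interface

Orientations are given as a rotation vector (axis times angle).
In Python, from station import r gives the robot as it stands.
- The arm moves only by the shell command python3 -m inch 'ROWS' [FORCE]. ROWS is a JSON object of lists of equal length, an entry for each row: "delta_pos": the shift along the tool's x, y, z in m, a list of three; "angular": the turn, a rotation vector about the tool's x, y, z in degrees, a list of three; "fingers": the closure, from 0 (fully open) to 1 (shut). A call has 1 to 20 rows; each row is the pose to reach, as a shift and turn from the pose commanded when the call began, along the tool's axes at that moment; what a row does not reach only later rows make up. A row lasts 1/12 s, in which the tool goes at most 41.7 mm and 7.16 degrees, less where a joint would pass 70% of its speed; a pose out of reach is approached as far as the arm can. A call with a gripper value outside its range is refused whole. The fingers move at their own pace and stop on an object; FORCE is the grip in N (left out, the last holds). Time passes only in rows, so rows that repeat a pose let the fingers close. It gives the time, the measured TCP pose, the force and the opening at its end, in the units of the state.
- r.sense(): the state, without advancing time (a new reading comes with each control period).
- r.get_image(name): name is "scene" or "side" or "wrist"; returns a dict with "pixels" (400x640x3 uint8, red, green, blue), "z_map" (400x640 float32, m along the optical axis (not along the pixel's ray), 0 where there is no reading), "camera_matrix" (3x3 intrinsics, pixels), "origin" and "orientation" of the camera in the world. Camera axes: x right, y down, z forward; pixel columns grow to the right and rows downward; lengths in m; the calibration is good to about 2 mm. A picture is of the moment at which its call begins.
- r.hand_in(): hands the job in, once; it reports no verdict.
Trained networks look in a picture, given as the dict that the camera call returned (one of the last four; its "shot" number tells which), for a name from the list of things; names that differ only in an ending like _2 or _b are one class to them, and where a whole thing is asked for, a point or a joint stands for the part that bears it (a point fixed in the world has none). Each returns a list of dicts, best first, with "conf" (0 to 1); they miss things now and then, are a little off and sometimes report something else, mostly with a low value. They report only what shows in the picture. A call takes as long as a camera call. They do not tell look-alikes from the thing itself.
- r.cut_out(picture, target): "region" (400x640 bool, what is visible of it) and "box" ([centre column, centre row, width, height] in pixels, round what is visible of it).
The state is a dict: "time_s": time; "joint_pos": joint angles; "qvel": joint speeds; "joint_efforts": joint torques, N m; "tcp_pos": TCP position; "ee_rot": TCP orientation; "ft_force": force on the tool from outside, world axes, zero at the start; "wrist_torque": the same for the moment, N m; "gripper_width": finger opening in m.
Only numpy, scipy, OpenCV 4.12 (cv2) and the standard library are available. Lean on these libraries where they do the work, as an engineer would, in place of code of your own. Each camera call takes 0.05 s, during which the arm holds its last target. There are 200 camera calls.

## Working session

There is one attempt and no reset: what is moved stays moved. The work goes in short steps, Python scripts to look and compute and a shell command to move; the robot and the scene stay as the last step left them, time stands still between calls to the robot, and variables do not carry over. Pictures are saved under pics/ and viewed, about 8 in all and at most 12, crops included, and the job is handed in when it is done.

```bash
mkdir -p pics; ls
cat > h.py <<'E'
import numpy as np, cv2
from scipy.spatial.transform import Rotation as R
from station import r
def rot(o):
    o=np.array(o); return o if o.shape==(3,3) else (R.from_quat(o) if o.size==4 else R.from_rotvec(o)).as_matrix()
def pts(p,mask):
    v,u=np.nonzero(mask&(p["z_map"]>0)); z=p["z_map"][v,u]; K=np.array(p["camera_matrix"])
    c=np.c_[(u-K[0,2])/K[0,0]*z,(v-K[1,2])/K[1,1]*z,z]
    return c@rot(p["orientation"]).T+np.array(p["origin"])
def save(p,n,crop=None,f=1):
    im=p["pixels"][...,::-1]
    if crop: a,b,c,d=crop; im=im[b:d,a:c]
    cv2.imwrite("pics/"+n,cv2.resize(im,None,fx=f,fy=f,interpolation=cv2.INTER_CUBIC))
E
python3 - <<'E'
from h import *
np.set_printoptions(precision=4,suppress=True)
print(r.sense())
ims=[]
for cam in ["scene","side"]:
    p=r.get_image(cam); ims.append(p["pixels"]); print(cam,p["origin"],p["orientation"])
    for n in ["stop_knob","lock_handle","phantom_mid","rig_mid","canister","earbar_block"]:
        for d in r.cut_out(p,n)[:3]:
            q=pts(p,d["region"])
            print(n,round(d["conf"],2),np.round(d["box"]),len(q),np.median(q,0) if len(q) else "",(q.min(0),q.max(0)) if len(q) else "")
cv2.imwrite("pics/a.png",np.vstack(ims)[...,::-1][:, :])
cv2.imwrite("pics/a.png",cv2.resize(np.vstack(ims)[...,::-1],(480,600),interpolation=cv2.INTER_AREA))
save(dict(pixels=ims[0]),"s.png",None,1.25)
E
```

```text
pics
{'time_s': 0.0, 'joint_pos': array([-0.0826,  0.1245,  1.6517,  0.    ,  1.3675, -0.0826]), 'qvel': array([-0.0017,  0.0002, -0.0002,  0.0006,  0.0008, -0.0004]), 'joint_efforts': array([  0.0004, -42.3608, -36.5454,   0.    ,   0.0069,   0.    ]), 'tcp_pos': array([0.6494, 0.    , 0.23  ]), 'ee_rot': array([-3.1414, -0.    ,  0.0033]), 'ft_force': array([-0.4487, -0.9869,  0.7437]), 'wrist_torque': array([-0.065 ,  0.0492,  0.0019]), 'gripper_width': 0.08543803708729296}
scene [ 1.9548 -0.7526  1.3324] [-1.9494 -1.1524  0.5879]
side [ 0.1454 -0.9871  1.1968] [-2.2994  0.4863 -0.1956]
stop_knob 0.5 [321. 208.  10.  30.] 144 [ 0.5527 -0.0936  0.2376] (array([ 0.5433, -0.1055,  0.1788]), array([ 0.5634, -0.0797,  0.2741]))
lock_handle 0.57 [323. 228.  16.  26.] 164 [ 0.5341 -0.1403  0.1875] (array([ 0.5006, -0.176 ,  0.0108]), array([0.5915, 0.0133, 0.223 ]))
phantom_mid 0.68 [306. 204.  18.  17.] 264 [0.6033 0.1338 0.027 ] (array([ 0.5714,  0.111 , -0.0022]), array([0.6404, 0.2057, 0.0374]))
phantom_mid 0.66 [324. 247.  20.  21.] 299 [ 0.5494 -0.1022  0.0693] (array([ 0.5047, -0.1752,  0.0415]), array([ 0.5866, -0.0679,  0.1834]))
phantom_mid 0.62 [407. 247.  23.  18.] 308 [ 0.8101 -0.1707  0.0283] (array([ 0.7763, -0.1921, -0.0026]), array([ 0.8591, -0.1173,  0.0378]))
rig_mid 0.9 [320. 250. 117. 119.] 5629 [ 0.5465 -0.1044  0.0135] (array([ 0.3827, -0.253 , -0.0018]), array([0.7258, 0.1336, 0.2741]))
canister 0.69 [326. 382.  44.  36.] 1041 [ 0.4008 -0.4742  0.0291] (array([ 0.3386, -0.5087, -0.0029]), array([ 0.4564, -0.424 ,  0.0382]))
earbar_block 0.42 [366. 248.  16.  15.] 125 [ 0.6828 -0.1308  0.038 ] (array([ 0.6727, -0.1391,  0.0037]), array([ 0.7182, -0.0857,  0.0583]))
earbar_block 0.37 [383. 356.  49.  46.] 1203 [ 0.5529 -0.4584  0.0295] (array([ 0.5005, -0.4975, -0.0025]), array([ 0.6126, -0.4098,  0.0375]))
```

View pics/s.png

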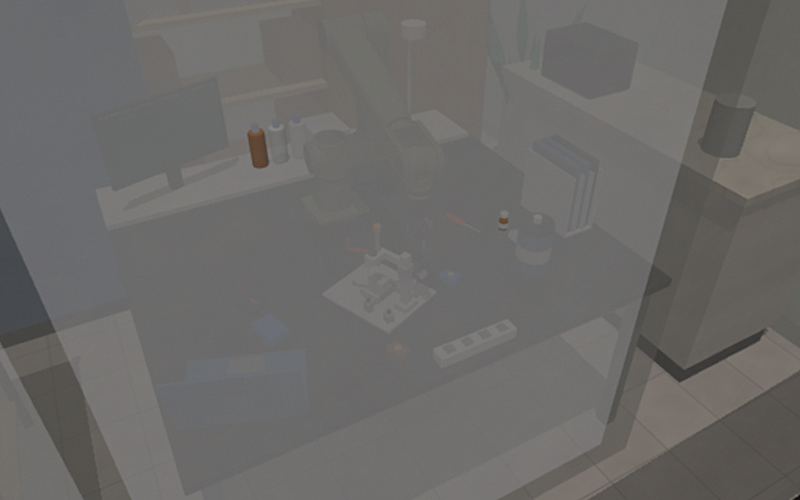

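The scene view is hazy. It shows the rig at about (380,290) in the enlarged picture, with the orange knob at (377,230) and the red lever at (355,248). Next I'll use the side view.

Run:
```python
from h import *
np.set_printoptions(precision=4,suppress=True)
p=r.get_image("side"); save(p,"b.png",(240,150,440,300),4)
hsv=cv2.cvtColor(p["pixels"],cv2.COLOR_RGB2HSV)
P=np.zeros((400,640,3)); P[p["z_map"]>0]=pts(p,np.ones((400,640),bool))
X=P[...,0];Y=P[...,1];Z=P[...,2]
near=(abs(X-.55)<.25)&(abs(Y+.1)<.25)
for n,m in [("knob",near&(Z>.235)&(Z<.3)&(abs(X-.553)<.05)&(abs(Y+.094)<.05)),("handle/lever",near&(Z>.17)&(Z<.24)&((hsv[...,0]<8)|(hsv[...,0]>172))&(hsv[...,1]>120)),("coltop",near&(Z>.2)&(Z<.225)&(hsv[...,1]<60)),("brackettop",near&(Z>.165)&(Z<.182)&(hsv[...,1]<60))]:
    q=P[m]; v,u=np.nonzero(m)
    if len(q): print(n,len(q),np.median(q,0),q.min(0),q.max(0),u.mean(),v.mean())
    if len(q)<60: print(np.c_[q,p["pixels"][m]][::3])
m=near&(abs(Z-.012)<.006)&(hsv[...,1]<60)&(hsv[...,2]>90)
b=cv2.minAreaRect((P[m][:,:2]*1000).astype(np.float32)); print("plate",b)
```

```text
knob 98 [ 0.5527 -0.0953  0.2676] [ 0.5417 -0.1039  0.2359] [ 0.5666 -0.0795  0.2755] 321.14285714285717 197.19387755102042
handle/lever 107 [ 0.5235 -0.1529  0.1869] [ 0.5017 -0.175   0.1794] [ 0.5593 -0.112   0.2239] 320.10280373831773 232.54205607476635
coltop 117 [ 0.647  -0.0571  0.2113] [ 0.5484 -0.0963  0.2003] [ 0.6701 -0.0321  0.2242] 339.64957264957263 196.69230769230768
brackettop 405 [ 0.5853 -0.069   0.1744] [ 0.529  -0.1376  0.165 ] [ 0.6778 -0.0275  0.1818] 331.21234567901234 212.40493827160495
plate ((555.1583862304688, -90.064697265625), (284.0016174316406, 244.05084228515625), 22.586532592773438)
```

View pics/b.png

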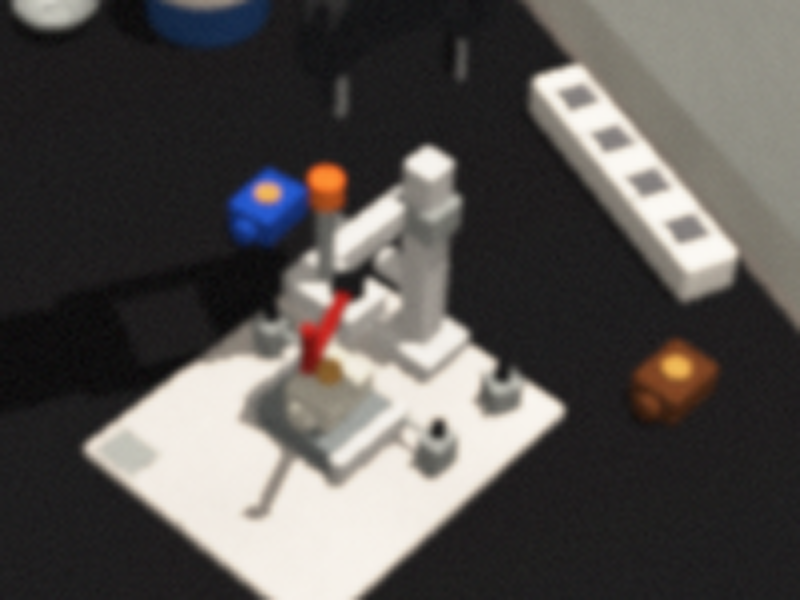

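The side crop shows:
- orange knob at (326,185)
- red lever from (345,295) to the handle post at (312,345)
- white phantom with its brass pad at (328,372), under the rod on the stage
- blue (268,205) and brown (675,380) blocks, which are look-alikes off the stage and get left alone

Rig yaw is about 22.6°. I'll move above the rig for a closer look.

```bash
python3 -m inch '{"delta_pos":[[0,0,-0.04],[0,0,-0.08],[0,0,-0.12],[-0.02,0.02,-0.15],[-0.05,0.045,-0.17],[-0.08,0.07,-0.18],[-0.096,0.092,-0.18],[-0.096,0.092,-0.18],[-0.096,0.092,-0.18],[-0.096,0.092,-0.18]],"angular":[[0,0,0],[0,0,0],[0,0,0],[0,0,0],[0,0,0],[0,0,0],[0,0,0],[0,0,0],[0,0,0],[0,0,0]],"fingers":[1,1,1,1,1,1,1,1,1,1]}' 20
python3 - <<'E'
from h import *
np.set_printoptions(precision=4,suppress=True)
p=r.get_image("wrist"); save(p,"c.png",None,1.25)
print(p["origin"],rot(p["orientation"]),r.sense()["ft_force"])
P=np.zeros((400,640,3)); P[p["z_map"]>0]=pts(p,np.ones((400,640),bool))
hsv=cv2.cvtColor(p["pixels"],cv2.COLOR_RGB2HSV)
X,Y,Z=P[...,0],P[...,1],P[...,2]; near=(abs(X-.55)<.2)&(abs(Y+.1)<.2)
red=((hsv[...,0]<7)|(hsv[...,0]>172))&(hsv[...,1]>120)
for n,m in [("knob",near&(Z>.255)&(Z<.3)),("handle",near&(Z>.205)&(Z<.23)&red),("lever",near&(Z>.17)&(Z<.2)&red),("coltop",near&(Z>.205)&(Z<.22)&(hsv[...,1]<60)),("pad",near&(Z>.065)&(Z<.11)&(hsv[...,0]>8)&(hsv[...,0]<30)&(hsv[...,1]>90))]:
    q=P[m]
    if len(q): v,u=np.nonzero(m);print(n,len(q),np.median(q,0),q.min(0),q.max(0),"minrect",cv2.minAreaRect((q[:,:2]*1000).astype(np.float32)),np.percentile(q[:,2],[10,90]),u.mean(),v.mean())
m=near&(abs(Z-.012)<.006)&(hsv[...,1]<60)
if m.any(): print("plate",cv2.minAreaRect((P[m][:,:2]*1000).astype(np.float32)))
E
```

```text
time_s: 1.58
tcp_pos: [0.5541, -0.0918, 0.411]
ee_rot: [-3.141, 0.0, 0.0]
ft_force: [0.5, 0.6, 0.2]
gripper_width: 0.0
[ 0.5543 -0.0202  0.5547] [[ 1.     -0.0003  0.0009]
 [-0.     -0.9597 -0.2809]
 [ 0.001   0.2809 -0.9597]] [ 0.2631 -0.2659 -0.4848]
knob 587 [ 0.5559 -0.0855  0.2717] [ 0.5448 -0.0987  0.2551] [ 0.5676 -0.0754  0.2735] minrect ((556.2902221679688, -87.03612518310547), (22.73447608947754, 23.116064071655273), 3.167318105697632) [0.2672 0.2727] 322.38671209540036 176.793867120954
handle 122 [ 0.5095 -0.1619  0.22  ] [ 0.5028 -0.1682  0.206 ] [ 0.5142 -0.1582  0.2222] minrect ((508.5066223144531, -163.2855987548828), (11.432929992675781, 9.991227149963379), 1.2840118408203125) [0.2099 0.2216] 280.0245901639344 232.84426229508196
lever 427 [ 0.5302 -0.142   0.1868] [ 0.5061 -0.1644  0.1845] [ 0.5552 -0.1197  0.1999] minrect ((530.8697509765625, -141.41439819335938), (59.43156814575195, 10.868961334228516), 45.06501388549805) [0.1858 0.1882] 299.7985948477752 207.08665105386416
coltop 691 [ 0.6547 -0.0453  0.2128] [ 0.5036 -0.1614  0.205 ] [ 0.672  -0.0302  0.216 ] minrect ((579.4981079101562, -89.6919937133789), (205.22630310058594, 38.5059700012207), 32.71638870239258) [0.2111 0.2139] 415.80607814761214 126.88567293777135
plate ((556.4616088867188, -87.1651611328125), (280.7261657714844, 240.296630859375), 22.504056930541992)
```

View pics/c.png

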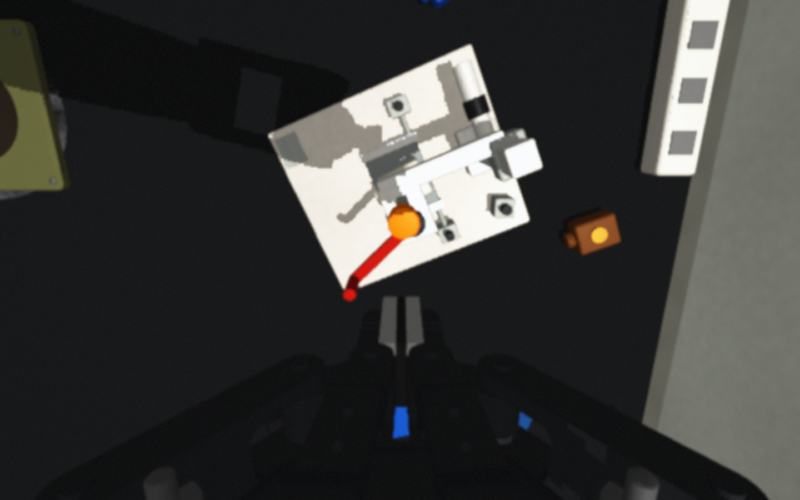

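The wrist view shows the knob at (405,222), directly ahead of the fingers, and the red lever running down to the post at (350,293), so the lock is at about 0.40 rad. The knob and the plate centre agree: (0.556,-0.087). The knob top is 0.272, so the foot is at about 0.120.

```bash
python3 -m inch '{"delta_pos":[[0.002,-0.005,0.04],[0.002,-0.005,0.08],[0.002,-0.005,0.115],[0.002,-0.005,0.127],[0.002,-0.005,0.127],[0.002,-0.005,0.127]],"angular":[[0,0,0],[0,0,0],[0,0,0],[0,0,0],[0,0,0],[0,0,0]],"fingers":[1,1,1,1,1,1]}' 20
python3 - <<'E'
from h import *
np.set_printoptions(precision=4,suppress=True)
p=r.get_image("side"); save(p,"d.png",(285,180,365,240+20),8)
P=np.zeros((400,640,3)); P[p["z_map"]>0]=pts(p,np.ones((400,640),bool))
for v in range(237,256,1): print(v,[(u,*np.round(P[v,u]*1000).astype(int),*p["pixels"][v,u]) for u in (318,320,322,324)])
for i in range(6): print(r.sense()["ft_force"]); r.get_image("side")
E
```

```text
time_s: 2.13
tcp_pos: [0.5565, -0.0865, 0.2846]
ee_rot: [-3.141, -0.001, 0.001]
ft_force: [0.6, 0.3, 0.9]
gripper_width: -0.0
237 [(318, np.int64(509), np.int64(-173), np.int64(204), np.uint8(133), np.uint8(25), np.uint8(22)), (320, np.int64(521), np.int64(-159), np.int64(184), np.uint8(186), np.uint8(86), np.uint8(76)), (322, np.int64(570), np.int64(-65), np.int64(67), np.uint8(227), np.uint8(207), np.uint8(188)), (324, np.int64(574), np.int64(-71), np.int64(71), np.uint8(228), np.uint8(222), np.uint8(203))]
238 [(318, np.int64(509), np.int64(-172), np.int64(200), np.uint8(129), np.uint8(26), np.uint8(24)), (320, np.int64(519), np.int64(-162), np.int64(184), np.uint8(178), np.uint8(98), np.uint8(85)), (322, np.int64(568), np.int64(-70), np.int64(68), np.uint8(224), np.uint8(206), np.uint8(184)), (324, np.int64(572), np.int64(-74), np.int64(70), np.uint8(235), np.uint8(228), np.uint8(206))]
239 [(318, np.int64(508), np.int64(-173), np.int64(197), np.uint8(125), np.uint8(27), np.uint8(21)), (320, np.int64(518), np.int64(-164), np.int64(183), np.uint8(157), np.uint8(89), np.uint8(68)),
[... 5878 characters left out ...]
 np.int64(58), np.uint8(143), np.uint8(136), np.uint8(122)), (324, np.int64(553), np.int64(-116), np.int64(51), np.uint8(147), np.uint8(140), np.uint8(128))]
255 [(318, np.int64(536), np.int64(-112), np.int64(51), np.uint8(144), np.uint8(138), np.uint8(126)), (320, np.int64(541), np.int64(-115), np.int64(52), np.uint8(129), np.uint8(123), np.uint8(111)), (322, np.int64(544), np.int64(-121), np.int64(57), np.uint8(142), np.uint8(137), np.uint8(122)), (324, np.int64(552), np.int64(-119), np.int64(51), np.uint8(147), np.uint8(144), np.uint8(132))]
[0.8554 0.0131 0.7887]
[-0.0445  0.1616  0.4206]
[0.426  0.6183 0.7761]
[ 0.304   1.0436 -1.2683]
[-0.235   0.0689  0.7074]
[ 0.2876 -0.5194 -0.1403]
```

View pics/d.png

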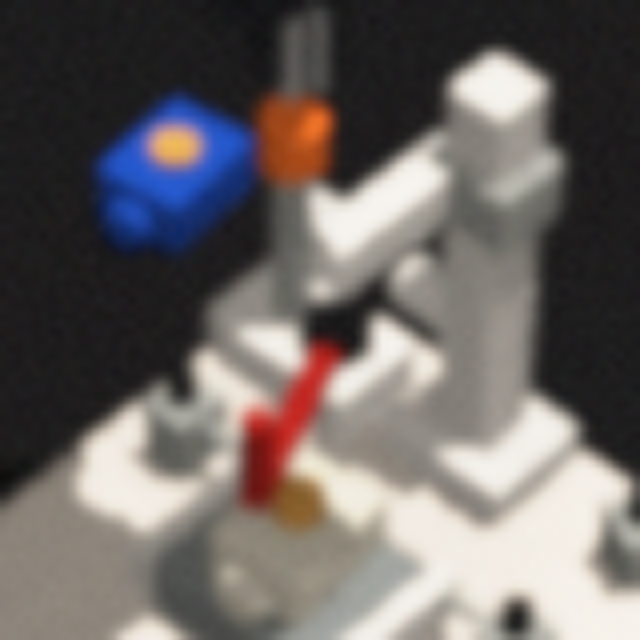

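The close-up shows the closed fingers just above the knob and the brass pad at (300,503), with its top at z of about 0.080 by depth. That puts contact at a TCP height near 0.232. I'll push quickly to 0.241 and then go by feel.

```bash
cat > f.py <<'E'
from h import *
import sys
F=[]
for i in range(5): r.get_image("side"); F.append(r.sense()["ft_force"])
s=r.sense(); m=np.mean(F,0); print("F",np.round(m,2),"z %.4f t %.2f"%(s["tcp_pos"][2],s["time_s"]))
sys.exit(int(m[2]>float(sys.argv[1])) if len(sys.argv)>1 else 0)
E
python3 -m inch '{"delta_pos":[[0,0,0.006],[0,0,0.012],[0,0,0.018],[0,0,0.024],[0,0,0.03],[0,0,0.036],[0,0,0.041],[0,0,0.0435],[0,0,0.0435],[0,0,0.0435]],"angular":[[0,0,0],[0,0,0],[0,0,0],[0,0,0],[0,0,0],[0,0,0],[0,0,0],[0,0,0],[0,0,0],[0,0,0]],"fingers":[1,1,1,1,1,1,1,1,1,1]}'
python3 f.py
python3 -m inch '{"delta_pos":[[0,0,0.0005],[0,0,0.001],[0,0,0.001]],"angular":[[0,0,0],[0,0,0],[0,0,0]],"fingers":[1,1,1]}'
python3 f.py
```

```text
time_s: 3.32
tcp_pos: [0.5554, -0.0869, 0.24]
ee_rot: [-3.141, 0.0, 0.003]
ft_force: [-0.7, 0.4, -1.4]
gripper_width: 0.0001
F [ 0.51 -0.17 -0.08] z 0.2407 t 3.57
time_s: 3.82
tcp_pos: [0.5559, -0.087, 0.2397]
ee_rot: [-3.142, 0.0, 0.0]
ft_force: [0.9, -0.8, -0.8]
gripper_width: -0.0001
F [-0.02 -0.07 -0.28] z 0.2398 t 4.07
```

```bash
cat > k.py <<'E'
from h import *
p=r.get_image("side"); q=pts(p,np.ones((400,640),bool)); 
hsv=cv2.cvtColor(p["pixels"],cv2.COLOR_RGB2HSV)[p["z_map"]>0]
m=(abs(q[:,0]-.556)<.03)&(abs(q[:,1]+.087)<.03)&(q[:,2]>.19)&(hsv[:,0]<18)&(hsv[:,0]>4)&(hsv[:,1]>150)
print("knob n",m.sum(),"z",np.round(np.percentile(q[m,2],[2,50,98]),4))
E
python3 k.py
M='x'
python3 -m inch '{"delta_pos":[[0,0,0.0005],[0,0,0.0005]],"angular":[[0,0,0],[0,0,0]],"fingers":[1,1]}' && python3 f.py 2.6 && python3 -m inch '{"delta_pos":[[0,0,0.0005],[0,0,0.0005]],"angular":[[0,0,0],[0,0,0]],"fingers":[1,1]}' && python3 f.py 2.6 && python3 -m inch '{"delta_pos":[[0,0,0.0005],[0,0,0.0005]],"angular":[[0,0,0],[0,0,0]],"fingers":[1,1]}' && python3 f.py 2.6
```

```text
knob n 47 z [0.2197 0.2311 0.24  ]
time_s: 4.28
tcp_pos: [0.5561, -0.087, 0.2394]
ee_rot: [3.142, 0.0, 0.0]
ft_force: [1.5, -0.6, -1.1]
gripper_width: 0.0
F [ 0.48 -0.09  0.61] z 0.2394 t 4.53
time_s: 4.7
tcp_pos: [0.5561, -0.087, 0.2391]
ee_rot: [3.142, 0.0, 0.0]
ft_force: [-0.6, 0.0, 1.6]
gripper_width: 0.0002
F [-0.42  0.24  1.75] z 0.2391 t 4.95
time_s: 5.12
tcp_pos: [0.5561, -0.087, 0.2383]
ee_rot: [3.142, 0.0, 0.0]
ft_force: [0.3, 0.2, 1.7]
gripper_width: 0.0005
F [ 0.21 -0.28  1.8 ] z 0.2383 t 5.37
```

The knob followed, and the push now reads about 1.8 N, which matches plain sliding. I'll continue in 0.5 mm steps and stop on any force rise.

```bash
python3 -m inch '{"delta_pos":[[0,0,0.0005],[0,0,0.0005]],"angular":[[0,0,0],[0,0,0]],"fingers":[1,1]}' >/dev/null && python3 f.py 3 && python3 -m inch '{"delta_pos":[[0,0,0.0005],[0,0,0.0005]],"angular":[[0,0,0],[0,0,0]],"fingers":[1,1]}' >/dev/null&& python3 f.py 3 && python3 -m inch '{"delta_pos":[[0,0,0.0005],[0,0,0.0005]],"angular":[[0,0,0],[0,0,0]],"fingers":[1,1]}' >/dev/null&& python3 f.py 3 && python3 -m inch '{"delta_pos":[[0,0,0.0005],[0,0,0.0005]],"angular":[[0,0,0],[0,0,0]],"fingers":[1,1]}' >/dev/null&& python3 f.py 3 && python3 -m inch '{"delta_pos":[[0,0,0.0005],[0,0,0.0005]],"angular":[[0,0,0],[0,0,0]],"fingers":[1,1]}' >/dev/null&& python3 f.py 3 && python3 -m inch '{"delta_pos":[[0,0,0.0005],[0,0,0.0005]],"angular":[[0,0,0],[0,0,0]],"fingers":[1,1]}' >/dev/null&& python3 f.py 3 && python3 -m inch '{"delta_pos":[[0,0,0.0005],[0,0,0.0005]],"angular":[[0,0,0],[0,0,0]],"fingers":[1,1]}' >/dev/null&& python3 f.py 3 && python3 -m inch '{"delta_pos":[[0,0,0.0005],[0,0,0.0005]],"angular":[[0,0,0],[0,0,0]],"fingers":[1,1]}' >/dev/null&& python3 f.py 3
```

```text
F [0.31 0.19 1.64] z 0.2378 t 5.78
F [0.3  0.09 1.41] z 0.2373 t 6.20
F [ 0.99 -0.22  1.58] z 0.2368 t 6.62
F [ 1.29 -0.25  1.45] z 0.2363 t 7.03
F [ 0.92 -0.37  1.81] z 0.2358 t 7.45
F [ 1.2  -0.26  1.84] z 0.2353 t 7.87
F [ 1.2  -0.71  1.25] z 0.2348 t 8.28
F [ 1.66 -0.56  1.6 ] z 0.2343 t 8.70
```

```bash
python3 -m inch '{"delta_pos":[[0,0,0.0005],[0,0,0.0005]],"angular":[[0,0,0],[0,0,0]],"fingers":[1,1]}' >/dev/null && python3 f.py 3 && python3 -m inch '{"delta_pos":[[0,0,0.0005],[0,0,0.0005]],"angular":[[0,0,0],[0,0,0]],"fingers":[1,1]}' >/dev/null&& python3 f.py 3 && python3 -m inch '{"delta_pos":[[0,0,0.0005],[0,0,0.0005]],"angular":[[0,0,0],[0,0,0]],"fingers":[1,1]}' >/dev/null&& python3 f.py 3 && python3 -m inch '{"delta_pos":[[0,0,0.0005],[0,0,0.0005]],"angular":[[0,0,0],[0,0,0]],"fingers":[1,1]}' >/dev/null&& python3 f.py 3 && python3 -m inch '{"delta_pos":[[0,0,0.0005],[0,0,0.0005]],"angular":[[0,0,0],[0,0,0]],"fingers":[1,1]}' >/dev/null&& python3 f.py 3 && python3 -m inch '{"delta_pos":[[0,0,0.0005],[0,0,0.0005]],"angular":[[0,0,0],[0,0,0]],"fingers":[1,1]}' >/dev/null&& python3 f.py 3 && python3 -m inch '{"delta_pos":[[0,0,0.0005],[0,0,0.0005]],"angular":[[0,0,0],[0,0,0]],"fingers":[1,1]}' >/dev/null&& python3 f.py 3 && python3 -m inch '{"delta_pos":[[0,0,0.0005],[0,0,0.0005]],"angular":[[0,0,0],[0,0,0]],"fingers":[1,1]}' >/dev/null&& python3 f.py 3
```

```text
F [ 1.36 -0.88  1.48] z 0.2338 t 9.12
F [ 1.31 -0.22  1.78] z 0.2333 t 9.53
F [ 1.43 -0.64  1.54] z 0.2328 t 9.95
F [ 1.64 -0.12  2.22] z 0.2323 t 10.37
F [0.7  0.05 2.8 ] z 0.2319 t 10.78
F [-0.36  0.05  5.06] z 0.2318 t 11.20
```

Contact: the force rose from 1.6 to 5 N with z stopped at 0.2318, so the pad sees about 3 N. The pad comes out at about 0.080, as the camera estimated. Next I back off and go above the handle with the jaws turned 45° and partly open.

```bash
python3 -m inch '{"delta_pos":[[0,0,-0.015],[0,0,-0.04],[-0.01,0.015,-0.05],[-0.02,0.035,-0.05],[-0.035,0.055,-0.05],[-0.047,0.0765,-0.05],[-0.047,0.0765,-0.05],[-0.047,0.0765,-0.05],[-0.047,0.0765,-0.05],[-0.047,0.0765,-0.05]],"angular":[[0,0,0],[0,0,0],[0,0,7],[0,0,14],[0,0,21],[0,0,28],[0,0,35],[0,0,42],[0,0,45],[0,0,45]],"fingers":[1,1,0.6,0.6,0.6,0.6,0.6,0.6,0.6,0.6]}'
python3 k.py
python3 - <<'E'
from h import *
np.set_printoptions(precision=4,suppress=True)
p=r.get_image("wrist"); save(p,"e.png",None,1)
s=r.sense();print(s["tcp_pos"],s["ee_rot"])
P=np.zeros((400,640,3)); P[p["z_map"]>0]=pts(p,np.ones((400,640),bool))
hsv=cv2.cvtColor(p["pixels"],cv2.COLOR_RGB2HSV); X,Y,Z=P[...,0],P[...,1],P[...,2]; near=(abs(X-.55)<.1)&(abs(Y+.1)<.1)
o=(hsv[...,0]<18)&(hsv[...,1]>120)|(hsv[...,0]>172)&(hsv[...,1]>120)
red=o&((hsv[...,0]<7)|(hsv[...,0]>172))
for n,m in [("knobtop",near&o&(Z>.225)),("handle",near&red&(Z>.214)&(Z<.225))]:
    q=P[m]; 
    if len(q): print(n,len(q),np.median(q,0),(q.min(0)+q.max(0))/2)
E
```

```text
time_s: 12.03
tcp_pos: [0.5082, -0.1635, 0.2799]
ee_rot: [-2.902, 1.204, 0.004]
ft_force: [-0.2, 0.5, 0.4]
gripper_width: 0.0342
knob n 41 z [0.2129 0.2283 0.2336]
[ 0.5085 -0.1633  0.2803] [-2.9034  1.1999  0.003 ]
knobtop 649 [ 0.5514 -0.0857  0.2325] [ 0.5561 -0.0879  0.23  ]
handle 262 [ 0.509  -0.1633  0.2206] [ 0.5085 -0.1641  0.2182]
```

View pics/e.png

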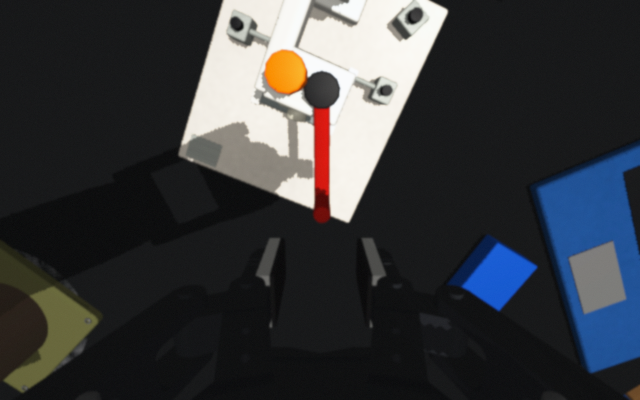

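The wrist view shows the handle post at (322,215), centred between the open fingers (275 and 370). The knob top is still at 0.2325, so the rod stayed down. Now I lower over the post and sweep the lever along its arc.

```bash
python3 -m inch '{"delta_pos":[[0,0,0.03],[0,0,0.06],[0,0,0.08],[0,0,0.087],[0,0,0.087]],"angular":[[0,0,0],[0,0,0],[0,0,0],[0,0,0],[0,0,0]],"fingers":[0.6,0.6,0.6,0.6,0.6]}' && python3 f.py 3 && python3 -m inch '{"delta_pos":[[0.007,-0.0003,0],[0.0139,-0.0012,0],[0.0207,-0.0027,0],[0.0274,-0.0048,0],[0.0338,-0.0075,0],[0.04,-0.0107,0],[0.0459,-0.0145,0],[0.0514,-0.0187,0],[0.0566,-0.0234,0],[0.0613,-0.0286,0],[0.0655,-0.0341,0],[0.0693,-0.04,0],[0.0725,-0.0462,0],[0.0752,-0.0526,0],[0.0773,-0.0593,0],[0.0782,-0.0634,0],[0.0782,-0.0634,0],[0.0782,-0.0634,0]],"angular":[[0,0,-5],[0,0,-10],[0,0,-15],[0,0,-20],[0,0,-25],[0,0,-30],[0,0,-35],[0,0,-40],[0,0,-45],[0,0,-50],[0,0,-55],[0,0,-60],[0,0,-65],[0,0,-70],[0,0,-75],[0,0,-78],[0,0,-78],[0,0,-78]],"fingers":[0.6,0.6,0.6,0.6,0.6,0.6,0.6,0.6,0.6,0.6,0.6,0.6,0.6,0.6,0.6,0.6,0.6,0.6]}'; python3 f.py; python3 k.py
python3 - <<'E'
from h import *
p=r.get_image("side"); save(p,"g.png",(280,150,380,275),5); save(r.get_image("wrist"),"w.png")
E
```

```text
time_s: 12.55
tcp_pos: [0.5075, -0.1627, 0.1914]
ee_rot: [-2.903, 1.201, 0.009]
ft_force: [0.5, 0.4, -0.5]
gripper_width: 0.0343
F [-0.15 -0.3   0.64] z 0.1965 t 12.80
time_s: 14.3
tcp_pos: [0.6098, -0.1742, 0.1955]
ee_rot: [3.011, 0.89, 0.003]
ft_force: [-0.0, -0.4, 0.2]
gripper_width: 0.0345
F [-0.47  0.38 -0.22] z 0.1947 t 14.55
knob n 69 z [0.2124 0.2298 0.2351]
```

View pics/w.png

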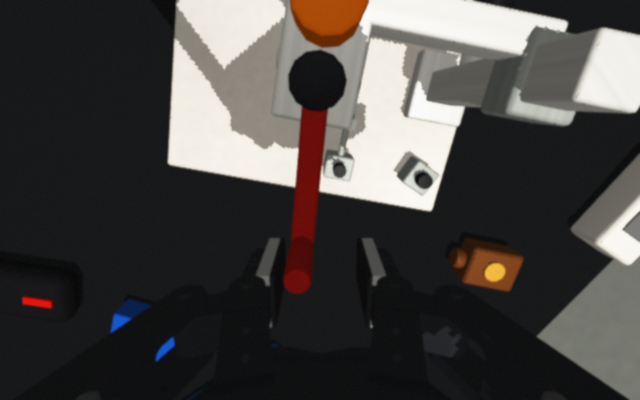

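The wrist view shows the post at (297,280) against the pushing finger, with the lever close to rig -y. I'll back the finger off the post, rise, and measure.

```bash
python3 -m inch '{"delta_pos":[[-0.005,0,0],[-0.01,0,0],[-0.01,0,-0.03],[-0.01,0,-0.07],[-0.01,0.02,-0.11],[-0.01,0.04,-0.14],[-0.01,0.04,-0.14],[-0.01,0.04,-0.14]],"angular":[[0,0,0],[0,0,0],[0,0,0],[0,0,0],[0,0,0],[0,0,0],[0,0,0],[0,0,0]],"fingers":[0.6,0.6,0.6,0.6,0.6,0.6,0.6,0.6]}'
cat > m.py <<'E'
from h import *
np.set_printoptions(precision=4,suppress=True)
for i in range(1):
    p=r.get_image("wrist"); save(p,"h.png")
    P=np.zeros((400,640,3)); P[p["z_map"]>0]=pts(p,np.ones((400,640),bool))
    hsv=cv2.cvtColor(p["pixels"],cv2.COLOR_RGB2HSV); X,Y,Z=P[...,0],P[...,1],P[...,2]; near=(abs(X-.57)<.12)&(abs(Y+.12)<.12)
    h=hsv[...,0].astype(int); s=hsv[...,1]>120
    for n,m in [("knobtop",near&s&(h<18)&(h>4)&(Z>.226)&(Z<.245)),("handle",near&s&((h<7)|(h>172))&(Z>.214)&(Z<.226)),("lever",near&s&((h<7)|(h>172))&(Z>.18)&(Z<.195))]:
        q=P[m]
        if len(q):
            print(n,len(q),np.median(q,0),(q.min(0)+q.max(0))/2)
            if n!="knobtop":
                d=np.median(q[:,:2],0)-np.array([.5647,-.1073]); print("  lock",np.radians((np.degrees(np.arctan2(d[1],d[0]))-202.5)%360),np.hypot(*d))
E
python3 m.py; python3 k.py
python3 - <<'E'
from h import *
save(r.get_image("side"),"i.png",(240,150,440,300),4)
E
```

```text
time_s: 15.37
tcp_pos: [0.6234, -0.2144, 0.3378]
ee_rot: [3.009, 0.889, 0.007]
ft_force: [0.3, 0.9, -1.1]
gripper_width: 0.0342
knobtop 174 [ 0.5612 -0.0969  0.2317] [ 0.5593 -0.0938  0.2302]
handle 174 [ 0.6007 -0.1787  0.2207] [ 0.6008 -0.1787  0.2193]
  lock 1.6453252544245471 0.07995387501893196
lever 970 [ 0.5834 -0.145   0.1869] [ 0.5841 -0.1471  0.189 ]
  lock 1.6388347763498283 0.0421061755059817
knob n 72 z [0.2124 0.2301 0.2349]
```

View pics/i.png

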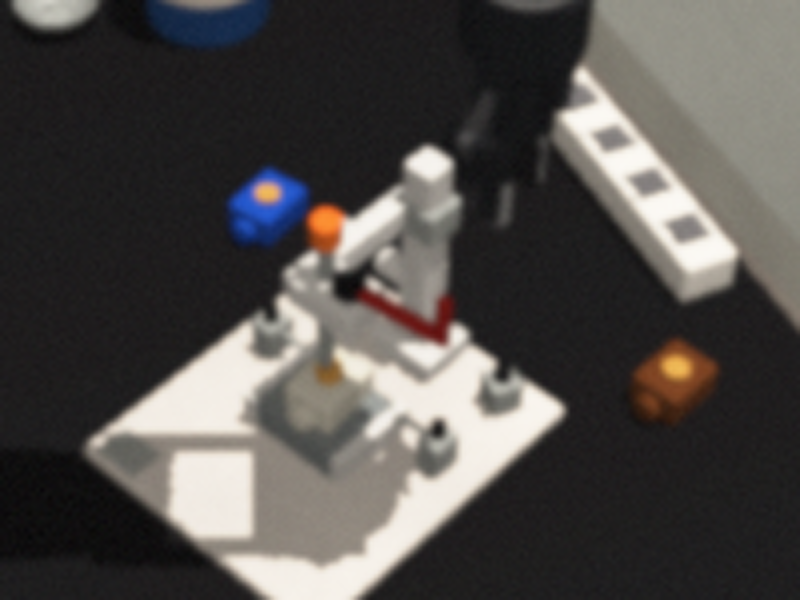

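The side view shows the rod foot on the brass pad at (328,372), the lever turned to the handle at (445,315), and the phantom and other items where they were. The lock reads about 1.64 rad, the knob height is unchanged, and the robot is clear.

```bash
python3 -c "
from h import *
print(r.sense()['time_s'],r.hand_in())"
```

```text
the job is handed in; nothing more can be done
15.5167 None
```

The rod is down with its foot on the brass pad, and the clamp lever is locked. The job was handed in at 15.5 s, and no verdict was reported.

- **Lowering:** I pushed the orange knob down with closed fingers, in 0.5 mm steps near the end. Sliding took about 1.6 N. The force then rose to 5.1 N and the knob stopped, with the TCP at z = 0.2318. That is roughly 3 N on the pad and puts its top at about 0.080 m, matching the camera estimate.
- **Locking:** I swept the handle round between the half-open fingers, then backed off and rose clear. The wrist camera puts the lever at about 1.64 rad, close to the 1.65 end stop.
- **Last checks:** The knob top still reads 0.232 m after locking. The foot is seen on the pad, and the phantom, ear-bar blocks and blue and brown look-alikes appear unmoved. The robot was touching nothing.
- **Not checked:** I did not press the rod again after locking, so "still touching" rests on the camera heights (about 2 mm) and the picture. I did not measure the other bench items, and some were outside the last picture.

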